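# Send the glue stick down the rocker chute

## Task

Take the glue stick, the short thick one of the sticks lying in the notched pen rest, and lay it across the ribbed tray of the rocker chute, in front of the two stop lugs, lowering it close to the tray before letting go. Its weight must tip the tray so that it rolls off into the clear bin at the chute's end; it should come to lie in the bin and the empty tray should swing back.

Things in the scene. Friction and masses are not known exactly. Their poses are not given: they have to be found in the camera images.
- glue_center (a point): Centre of the glue stick: white cylinder with grey cap, 32 mm thick, 96 mm long (along its y axis), 60 g. Lies level in a notch of a wooden pen rest, left or right of the robot; a thinner, longer marker and pen lie in the other notches, 75 mm apart. Two combs 31 mm either side of its middle, 8 mm thick, carry it, their teeth ending 2 mm below its centre; between them it is free to 40 mm below.
- landing (a point): Spot on the aluminium rocker tray, at rib-top level mid-width, 62 mm from the pivot; moves with it. x: along the tray to the bin, y: across, z: up. Ribs along x at y +-34 mm; floor between them 10 mm lower. Lay the stick along y over both ribs, its centre 16 mm above here. Stop lugs (14 mm) end 42 mm behind; open end 48 mm ahead; side walls at y +-64 mm, 16 mm high. 0.2 N here tips it.
- tray (a joint): Tilt of the rocker tray about its pivot, rad: about -0.08 empty (bin end slightly raised, on its stop), 0 level, +0.40 fully tipped toward the bin. Its counterweight swings it back when empty.
- bin_floor (a point): Centre of the inner floor of the clear plastic bin fixed to the chute's stand below the tray's open end; x is the chute's direction. Inside 192 mm along x, 182 mm along y, walls 69 mm high.
Things that resemble listed ones, but are neither listed nor needed, are in the scene too. What is shaped like the part that bears glue_center but orange or purple is not meant.

How it is judged:
On the way:
1. the glue stick, let go, lies on the tray and has tipped it toward the bin (value of joint tray above 0.1 rad and z of glue_center in the frame of landing between 0.008 and 0.022 m and x of glue_center in the frame of landing between -0.045 and 0.05 m and contact force between the fingers and glue below 0.05 N), for 0.02 s.
At the end, for the whole second after the job is handed in: The glue stick lies inside the clear bin (centre within its walls and less than 55 mm above its floor), at rest (under 30 mm/s), and the empty tray has swung back (tilt below -0.03 rad) (x of glue_center in the frame of bin_floor between -0.096 and 0.096 m and y of glue_center in the frame of bin_floor between -0.091 and 0.091 m and z of glue_center in the frame of bin_floor below 0.055 m and linear speed of glue below 0.03 m/s and value of joint tray below -0.03 rad); the robot touches nothing.
It fails at once if the glue stick is let go more than 30 mm above where it would lie on the tray (horizontal distance between glue_center and landing below 0.1 m and z of glue_center in the frame of landing above 0.046 m and contact force between the fingers and glue below 0.01 N).
It also fails if it takes over 46 s, if anything falls off the work surface, if the arm or the gripper's body presses on something with over 40 N, if the wrist force passes 120 N, or if a joint passes its speed limit or range.

## Robot

A 6-joint arm with a two-finger parallel gripper is mounted at the origin on the work surface. World frame = base frame: x ahead of the robot, y to its left, z up, the work surface at z = 0. Lengths are in m, angles in rad, forces in N, time in s.
With the tool pointing down it reaches from about 0.275 to 0.825 m from the base axis. Payload 5.2 kg.
Tool frame: the origin (TCP) lies between the finger pads; the fingertips stand 11 mm ahead of it and the grasp point (between the pads) lies 8 mm behind it; z points along the fingers, y is the line along which they close (so a half turn about z gives the same grasp; the last joint's range is limited). The gripper opens to 93 mm and grips with 3 to 60 N. Pads are 15 mm wide; open, the fingers measure 128 mm over their backs; the gripper's body (75 mm by 188 mm) begins 65 mm behind the grasp point.
Start: joints at [1.01, 0.259, 1.535, -0, 1.348, -0.203], TCP at [0.193, 0.515, 0.23] pointing down, gripper open.
Joint ranges: [-3.14, 3.14], [-0.91, 2.08], [0.19, 2.58], [-1.22, 4.36], [0.22, 2.71], [-3.12, 3.12]. Speed limits (rad/s): [2.57, 2.57, 3.14, 3.14, 3.14, 3.14].

## Interface

Orientations are given as a unit quaternion [w, x, y, z].
In Python, from cell import * gives the robot as it stands.
- The arm moves only by the tool drive_tool, never from a script. Its argument "series" is one flat list of numbers, 7 for each row, row after row: the shift along the tool's x, y, z in mm, then the turn, a rotation vector about the tool's x, y, z in degrees, then the closure, from -1 (fully open) to 1 (shut). A call has 1 to 5 rows; each row shifts and turns the commanded pose from where the row before left it, along the tool's axes as they then stand; what a row does not reach is not made up. A row lasts 1/10 s, in which the tool goes at most 50 mm and 8.59 degrees, less where a joint would pass 70% of its speed; a pose out of reach is approached as far as the arm can. A call with a gripper value outside its range is refused whole. The fingers move at their own pace and stop on an object; "force" is the grip in N (left out, the last holds). Time passes only in rows, so rows that do not move let the fingers close. It gives the time, the measured TCP pose, the force, the opening and the grip force at its end, in the units of the state.
- sense(): the state, without advancing time (a new reading comes with each control period).
- grab_frame(name): name is "scene" or "top"; returns the picture (384x512x3 uint8, red, green, blue); there is no depth.
- camera_info(name): a dict with "K" (3x3 intrinsics, pixels), "camera_from_world" (4x4, takes a point from world to camera coordinates). Camera axes: x right, y up, looking along -z (the intrinsics and any distortion apply to the point x, -y, -z); pixel columns grow to the right and rows downward; lengths in m; the calibration is good to about 2 mm. A picture is of the moment at which its call begins. camera_info takes no time and is no camera call.
- sign_off(): hands the job in; it is judged then, once.
The state is a dict: "clock": time; "joint_pos": joint angles; "joint_velocities": joint speeds; "joint_torque": joint torques, N m; "position": TCP position; "tcp_rot": TCP orientation; "contact_force": force on the tool from outside, world axes, zero at the start; "moment": the same for the moment, N m; "grip_width": finger opening in m; "grip_force": force on a finger pad.
Only numpy, scipy, OpenCV 4.12 (cv2) and the standard library are available. Lean on these libraries where they do the work, as an engineer would, in place of code of your own. Each camera call takes 0.05 s, during which the arm holds its last target. There are 200 camera calls.

## Working session

There is one attempt and no reset: what is moved stays moved. The work goes in short steps, Python scripts to look and compute and a tool call to move; the robot and the scene stay as the last step left them, time stands still between calls to the robot, and variables do not carry over. Pictures are saved under pics/ and viewed, at most 10 in all, crops included, and the job is handed in when it is done.

Besides the shell and the picture viewer there is one more tool, called after ">>>" as name(argument=value, ...), one argument or row to a line, values as JSON. drive_tool: Moves the arm, as the interface text tells. Its arguments: {"type":"object","properties":{"series":{"type":"array","items":{"type":"number"}},"force":{"type":"number"}},"required":["series"]}

```bash
mkdir -p pics; ls; python3 - <<'E'
from cell import *
import cv2
for n in("scene","top"):
    cv2.imwrite(f"pics/{n}0.png",grab_frame(n)[:,:,::-1])
    c=camera_info(n);print(n,c)
print(sense())
E
```

```text
pics
scene {'K': array([[425.08865317,   0.        , 248.33458462],
       [  0.        , 425.08865317, 190.25824029],
       [  0.        ,   0.        ,   1.        ]]), 'camera_from_world': array([[-6.49290537e-01,  7.60540437e-01,  2.06254883e-04,
         2.92865445e-01],
       [-5.94959294e-01, -5.08099073e-01,  6.22783085e-01,
         2.25261080e-01],
       [ 4.73756517e-01,  4.04244450e-01,  7.82394521e-01,
        -1.42774651e+00],
       [ 0.00000000e+00,  0.00000000e+00,  0.00000000e+00,
         1.00000000e+00]])}
top {'K': array([[481.06327701,   0.        , 254.47794431],
       [  0.        , 481.06327701, 188.17737272],
       [  0.        ,   0.        ,   1.        ]]), 'camera_from_world': array([[ 0.00150227, -0.99998717,  0.00483701,  0.0316092 ],
       [ 0.99752321,  0.00183868,  0.07031411, -0.50585524],
       [-0.0703221 ,  0.0047194 ,  0.99751317, -1.392019  ],
       [ 0.        ,  0.        ,  0.        ,  1.        ]])}
{'clock': 0.1, 'joint_pos': array([ 1.01023373e+00,  2.59269762e-01,  1.53596059e+00,  8.55787415e-06,
        1.34801116e+00, -2.02794822e-01]), 'joint_velocities': array([ 0.00051193, -0.00065826, -0.00351037,  0.00228621, -0.00261976,
       -0.00025449]), 'joint_torque': array([ 3.77175777e-03, -4.38206184e+01, -2.84644836e+01,  7.23517151e-02,
        3.61730426e-02, -6.09877247e-05]), 'position': array([0.19231727, 0.51477605, 0.22890626]), 'tcp_rot': array([-3.10954985e-04,  1.77932254e-01,  9.84042394e-01, -7.63550531e-04]), 'contact_force': array([ 0.40900549, -0.30000601, -0.89186536]), 'moment': array([-0.02005682,  0.0228475 , -0.0215536 ]), 'grip_force': 0.0, 'grip_width': 0.09285898519574892}
```

View pics/scene0.png

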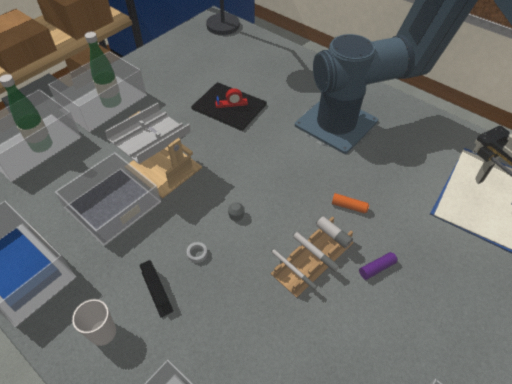

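View pics/top0.png

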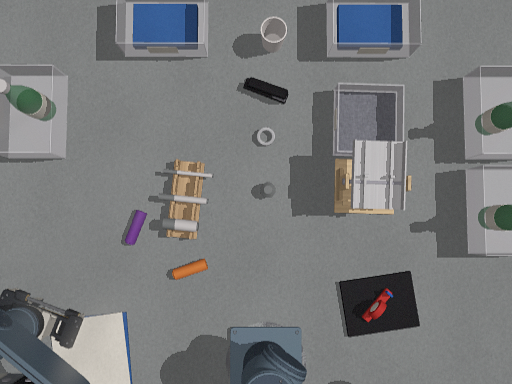

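The pen rest is at about (187,200) in the top view, with the glue stick at about (182,225). The rocker chute is at about (375,175), with its clear bin beyond it at about (368,120). I'll enlarge both in each view.

```bash
python3 - <<'E'
import cv2,numpy as np
t=cv2.imread("pics/top0.png");s=cv2.imread("pics/scene0.png")
r=lambda i,f:cv2.resize(i,None,fx=f,fy=f,interpolation=cv2.INTER_CUBIC)
a=r(t[75:225,320:420],4);b=r(t[150:250,150:225],4)   # 400x600 ; 300x400
c=np.zeros((600,700,3),np.uint8);c[:,:400]=a;c[:400,400:]=b
cv2.imwrite("pics/topc.png",c)
a=r(s[100:245,50:210],4)[:580,:640];cv2.imwrite("pics/scc1.png",a)
cv2.imwrite("pics/scc2.png",r(s[200:300,260:380],5))
E
```

```text
(no output)
```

View pics/topc.png

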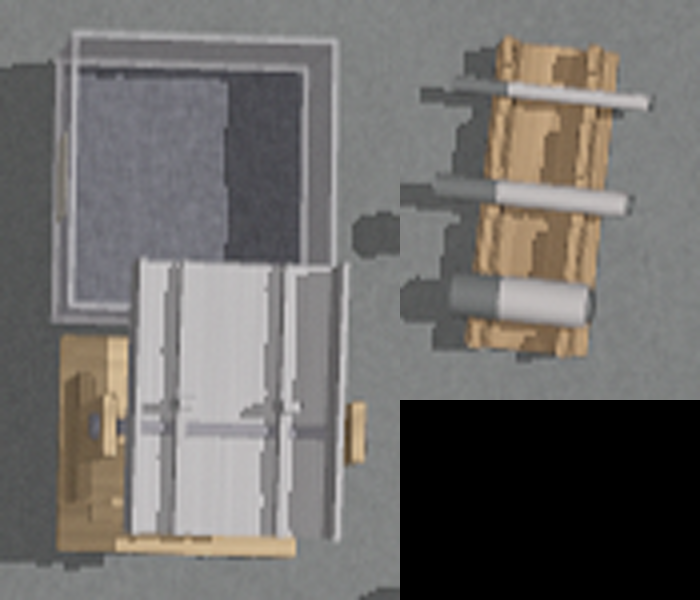

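View pics/scc1.png

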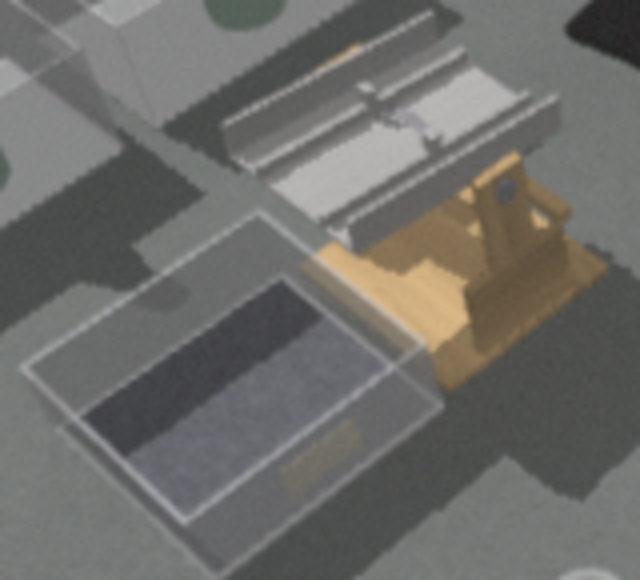

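View pics/scc2.png

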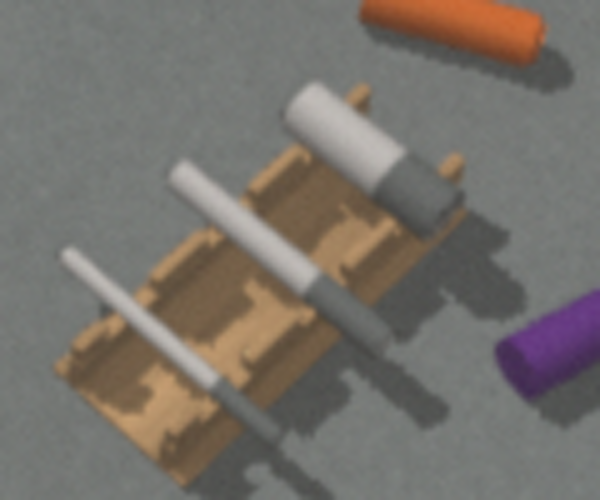

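The tray's wall tops, lugs and ribs show in both views. In the pen rest, the glue stick is the thickest one, grey cap toward +y. Next I triangulate.

```bash
cat > h.py <<'E'
import numpy as np,cv2
from cell import *
def P(n):
    c=camera_info(n);return c["K"]@np.diag([1,-1,-1])@c["camera_from_world"][:3]
def tri(t,s):
    X=cv2.triangulatePoints(P("top"),P("scene"),np.array(t,float),np.array(s,float))[:,0];X=X[:3]/X[3]
    e=[np.round((lambda q:q[:2]/q[2])(P(n)@np.r_[X,1])-p,1) for n,p in(("top",t),("scene",s))]
    return X,e
def ray(n,p,z):   # pixel -> world at height z
    M=P(n);H=M[:,[0,1,3]].copy();H[:,2]+=M[:,2]*z
    q=np.linalg.solve(H,[*p,1]);return q[:2]/q[2]
def proj(n,X): q=P(n)@np.r_[X,1];return q[:2]/q[2]
E
python3 - <<'E'
from h import *
T=lambda x,y:(x/4+320-.375,y/4+75-.375); B=lambda x,y:((x-400)/4+150-.375,y/4+150-.375)
S=lambda x,y:(x/4+50-.375,y/4+100-.375); G=lambda x,y:(x/5+260-.4,y/5+200-.4)
for n,t,s in [("wL front",T(139,260),S(347,222)),("wL back",T(131,537),S(557,97)),("wR front",T(347,262),S(225,125)),("wR back",T(338,540),S(432,12)),
 ("lugL",T(175,405),S(432,138)),("lugR",T(290,405),S(366,88)),("binNL",T(72,303),S(425,348)),("binFL",T(75,35),S(185,520)),("binFR",T(337,41),S(24,368)),
 ("glue white",B(592,304),G(302,102)),("glue cap",B(451,295),G(442,213)),("marker w",B(632,205),G(180,170)),("marker c",B(435,185),G(388,345))]:
    X,e=tri(t,s);print(n,X.round(4),*e)
E
```

```text
wL front [ 0.621  -0.2262  0.1897] [ 0.2 -0.3] [0.5 0. ]
wL back [ 0.4419 -0.2222  0.1731] [ 0.2 -0.2] [0.4 0. ]
wR front [ 0.618  -0.3593  0.1898] [-0.5  0.5] [-0.9 -0.1]
wR back [ 0.4391 -0.3556  0.1741] [-0.2  0.2] [-0.3 -0. ]
lugL [ 0.5281 -0.2512  0.1791] [ 0.4 -0.4] [0.7 0.1]
lugR [ 0.5266 -0.3242  0.1799] [-0.2  0.2] [-0.3 -0. ]
binNL [ 0.6086 -0.2016  0.0716] [-0.5  0.4] [-0.8 -0.1]
binFL [ 0.8017 -0.2061  0.0768] [-0.   0.1] [-0.1 -0. ]
binFR [ 0.7975 -0.3931  0.0739] [-0.4  0.5] [-0.8 -0.1]
glue white [0.395  0.1965 0.0502] [-0.8  0.5] [-1.3 -0.1]
glue cap [0.4032 0.2934 0.0512] [ 0.3 -0.2] [0.6 0. ]
marker w [0.4658 0.1696 0.0408] [-0.8  0.5] [-1.4 -0.1]
marker c [0.4808 0.3097 0.0421] [-0.4  0.2] [-0.6 -0. ]
```

>>> drive_tool(
  series=[0,0,0,0,0,7.5,-0.2,0,0,0,0,0,7.5,-0.2,0,0,0,0,0,7.5,-0.2,0,0,0,0,0,7.5,-0.2,0,0,0,0,0,7.5,-0.2],
  force=8,
)

```text
clock: 0.6
position: [0.1924, 0.5149, 0.2291]
tcp_rot: [-0.0, 0.487, 0.873, -0.001]
contact_force: [-0.3, 1.0, -0.4]
grip_width: 0.0582
grip_force: 0.0
```

>>> drive_tool(
  series=[0,0,0,0,0,7.5,-0.2,0,0,0,0,0,7.5,-0.2,0,0,0,0,0,7.5,-0.2,0,0,0,0,0,7.5,-0.2,0,0,0,0,0,7,-0.2],
)

```text
clock: 1.1
position: [0.1924, 0.5149, 0.2291]
tcp_rot: [0.0, 0.739, 0.674, -0.001]
contact_force: [0.3, 0.2, 0.3]
grip_width: 0.056
grip_force: 0.0
```

```bash
cat >> h.py <<'E'
from scipy.spatial.transform import Rotation as R
def go(goal,yaw=None):   # tool-frame shift in mm to goal, and turn about tool z
    s=sense();q=s["tcp_rot"];r=R.from_quat([*q[1:],q[0]]);M=r.as_matrix()
    y=np.degrees(np.arctan2(M[1,1],M[0,1]))
    print("pos",s["position"].round(4),"yaw",y.round(1),"tilt",M[:2,2].round(4),"w",round(s["grip_width"],4),"gf",round(s["grip_force"],2),"t",round(s["clock"],2),"F",s["contact_force"].round(1))
    print("shift",(1000*M.T@(np.array(goal)-s["position"])).round(1),"turn z",None if yaw is None else round(y-yaw,1))
E
python3 - <<'E'
from h import *
go([.399,.245,.13],-4.8)
E
```

```text
pos [0.1924 0.5149 0.2291] yaw -5.3 tilt [-0.0006 -0.001 ] w 0.056 gf 0.0 t 1.1 F [0.3 0.2 0.3]
shift [-249.6  230.7   99.3] turn z -0.5
```

>>> drive_tool(
  series=[-25,23,10,0,0,0,-0.2,-25,23,10,0,0,0,-0.2,-25,23,10,0,0,0,-0.2,-25,23,10,0,0,0,-0.2,-25,23,10,0,0,0,-0.2],
)

```text
clock: 1.6
position: [0.2966, 0.3794, 0.179]
tcp_rot: [0.0, 0.737, 0.676, -0.0]
contact_force: [0.9, 0.0, 0.0]
grip_width: 0.0558
grip_force: 0.0
```

>>> drive_tool(
  series=[-25,23,10,0,0,0,-0.2,-25,23,10,0,0,0,-0.2,-25,23,10,0,0,0,-0.2,-25,23,10,0,0,0,-0.2,-25,23,10,0,0,0,-0.2],
)

```text
clock: 2.1
position: [0.4004, 0.2448, 0.1291]
tcp_rot: [-0.0, 0.737, 0.676, -0.0]
contact_force: [0.4, 0.7, 0.1]
grip_width: 0.0556
grip_force: 0.0
```

>>> drive_tool(
  series=[0,0,0,0,0,0,-0.2,0,0,0,0,0,0,-0.2],
)

```text
clock: 2.3
position: [0.3998, 0.2456, 0.1292]
tcp_rot: [-0.001, 0.738, 0.675, -0.001]
contact_force: [-0.3, 0.9, -0.3]
grip_width: 0.0558
grip_force: 0.0
```

```bash
python3 - <<'E'
from h import *
s=grab_frame("scene")[150:300,220:420,::-1]
t=grab_frame("top")[130:280,110:310,::-1]
cv2.imwrite("pics/hover.png",cv2.resize(s,None,fx=4,fy=4,interpolation=cv2.INTER_CUBIC))
go([.399,.245,.0445],-4.8)
E
```

```text
pos [0.3994 0.2467 0.1297] yaw -5.0 tilt [-0.0004  0.0003] w 0.0556 gf 0.0 t 2.4 F [0.2 0.  1. ]
shift [-1.7 -0.2 85.2] turn z -0.2
```

View pics/hover.png

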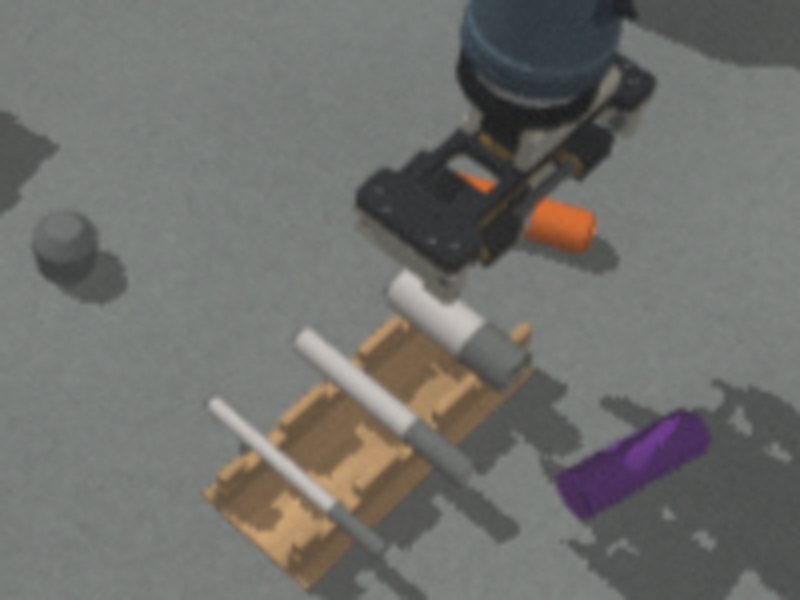

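The open fingers hover above the stick (about (450,310) in the crop), and the marker is clear of them. Descending.

>>> drive_tool(
  series=[-1,0,20,0,0,0,-0.2,0,0,20,0,0,0,-0.2,0,0,20,0,0,0,-0.2,0,0,14,0,0,0,-0.2,0,0,8,0,0,0,-0.2],
)

```text
clock: 2.9
position: [0.3986, 0.246, 0.0469]
tcp_rot: [-0.0, 0.737, 0.676, -0.0]
contact_force: [-0.4, 0.7, 0.2]
grip_width: 0.056
grip_force: 0.0
```

>>> drive_tool(
  series=[0,0,0,0,0,0,-0.1,0,0,0,0,0,0,0.1,0,0,0,0,0,0,0.2,0,0,0,0,0,0,0.4,0,0,0,0,0,0,1],
  force=8,
)

```text
clock: 3.4
position: [0.4003, 0.2453, 0.0483]
tcp_rot: [0.0, 0.737, 0.676, 0.001]
contact_force: [-0.4, 0.6, 2.5]
grip_width: 0.0321
grip_force: 8.0
```

>>> drive_tool(
  series=[0,0,0,0,0,0,1,0,0,0,0,0,0,1,0,0,0,0,0,0,1],
)

```text
clock: 3.7
position: [0.4003, 0.2453, 0.0482]
tcp_rot: [0.0, 0.737, 0.676, 0.001]
contact_force: [-1.4, 0.1, 6.2]
grip_width: 0.0314
grip_force: 8.0
```

```bash
python3 - <<'E'
from h import *
go([.399,.245,.0475],-4.8)
E
```

```text
pos [0.4003 0.2453 0.0482] yaw -5.0 tilt [0.0011 0.0005] w 0.0314 gf 7.99 t 3.7 F [-1.4  0.1  6.2]
shift [-0.4 -1.3  0.7] turn z -0.2
```

>>> drive_tool(
  series=[0,0,-5,0,0,0,1,0,0,-10,0,0,0,1,0,0,-20,0,0,0,1,0,0,-40,0,0,0,1,0,0,-40,0,0,0,1],
)

```text
clock: 4.2
position: [0.399, 0.2447, 0.1638]
tcp_rot: [-0.0, 0.737, 0.676, -0.001]
contact_force: [1.6, -0.2, -0.5]
grip_width: 0.0314
grip_force: 8.0
```

>>> drive_tool(
  series=[0,0,-40,0,0,0,1,0,0,-40,0,0,0,1,0,0,-20,0,0,0,1,0,0,0,0,0,0,1,0,0,0,0,0,0,1],
)

```text
clock: 4.7
position: [0.3995, 0.2449, 0.2625]
tcp_rot: [0.0, 0.737, 0.676, -0.0]
contact_force: [-0.5, -0.2, -0.4]
grip_width: 0.0313
grip_force: 8.0
```

```bash
python3 - <<'E'
from h import *
s=grab_frame("scene");go([.571,-.2915,.26],-1.2)
u=proj("scene",sense()["position"]);print(u)
x,y=int(u[0])-60,int(u[1])-50
a=cv2.resize(s[y:y+100,x:x+120,::-1],None,fx=5,fy=5,interpolation=cv2.INTER_CUBIC);print(x,y)
cv2.imwrite("pics/held.png",a)
E
```

```text
pos [0.399  0.2447 0.2615] yaw -5.0 tilt [-0.002  -0.0007] w 0.032 gf 7.99 t 4.75 F [-0.1 -0.6 -0.7]
shift [-519.2  218.1    1.6] turn z -3.8
[348.33455907 178.26301635]
288 128
```

View pics/held.png

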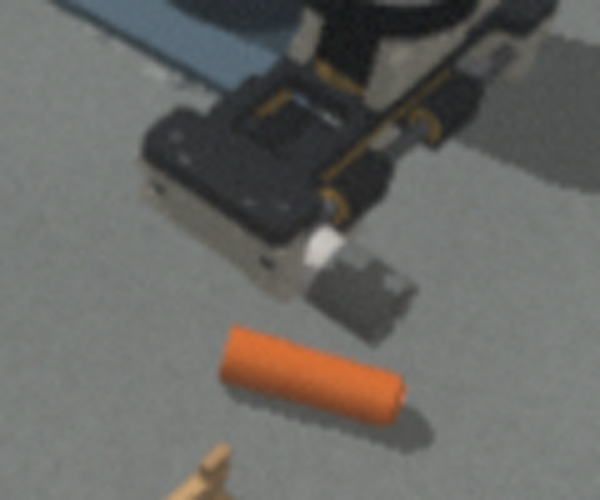

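The stick is held: its cap protrudes between the fingers, with the cap end at about (395,315) in the crop. Next I check the held height and test the rib-height hypothesis by projection.

```bash
python3 - <<'E'
from h import *
p=sense()["position"]
for d in(0,.004,.008): print("cap end dz",d,(proj("scene",p+[.0042,.0478,d])-[288,128])*5)
# tray hypotheses: rib front ends / mid landing for rib-top z in both crops
for z in(.170,.180):
    for dx,dy in((.048,.034),(.048,-.034),(-.042,.034),(-.042,-.034),(.048,-.064)):
        X=np.array([.572+dx-.02*-dy*-1,-.2915+dy-.02*dx,z+.08*dx])
        print(z,dx,dy,"top",((proj("top",X)-[320,75])*4+1.5).round(),"scene",((proj("scene",X)-[50,100])*4+1.5).round())
E
```

```text
cap end dz 0 [391.54048767 312.21350279]
cap end dz 0.004 [393.56935508 306.40304274]
cap end dz 0.008 [395.61221402 300.55251242]
0.17 0.048 0.034 top [184. 266.] scene [323. 214.]
0.17 0.048 -0.034 top [287. 264.] scene [255. 167.]
0.17 -0.042 0.034 top [181. 403.] scene [431. 149.]
0.17 -0.042 -0.034 top [284. 402.] scene [364. 105.]
0.17 0.048 -0.064 top [333. 263.] scene [226. 147.]
0.18 0.048 0.034 top [188. 263.] scene [320. 203.]
0.18 0.048 -0.034 top [292. 261.] scene [252. 156.]
0.18 -0.042 0.034 top [184. 402.] scene [429. 138.]
0.18 -0.042 -0.034 top [288. 400.] scene [361.  94.]
0.18 0.048 -0.064 top [338. 261.] scene [223. 136.]
```

```bash
python3 - <<'E'
import cv2
s=cv2.imread("pics/scene0.png")
cv2.imwrite("pics/tr.png",cv2.resize(s[98:168,100:200],None,fx=8,fy=8,interpolation=cv2.INTER_CUBIC))
E
```

```text
(no output)
```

View pics/tr.png

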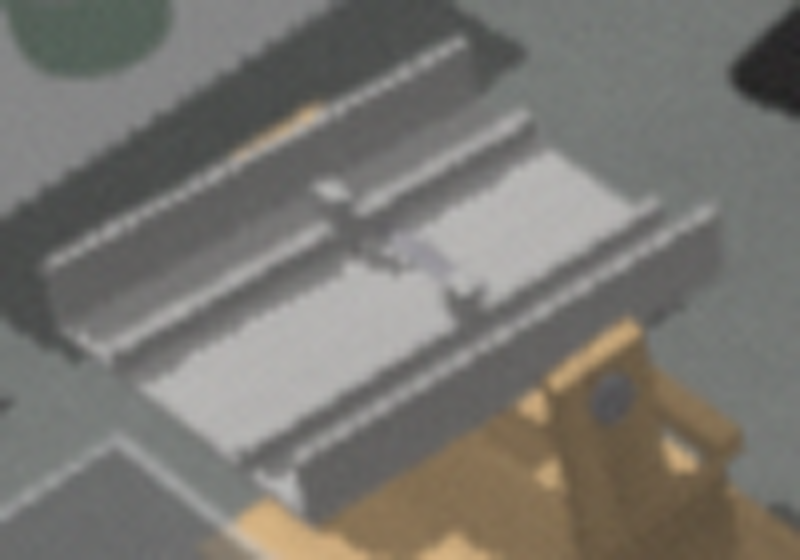

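Rib front end at about (108,350) in this crop matches a landing height of 0.170 m. The held stick's centre is about at the TCP. I'll carry it over.

>>> drive_tool(
  series=[0,0,0,0,0,-3.8,1,-13,4,0,0,0,0,1,-27,9,0,0,0,0,1,-27,9,0,0,0,0,1,-27,9,0,0,0,0,1],
)

```text
clock: 5.25
position: [0.4284, 0.1487, 0.2613]
tcp_rot: [-0.001, 0.715, 0.699, -0.001]
contact_force: [0.1, 0.2, -0.5]
grip_width: 0.0315
grip_force: 8.0
```

>>> drive_tool(
  series=[-27,9,0,0,0,0,1,-27,9,0,0,0,0,1,-27,9,0,0,0,0,1,-27,9,0,0,0,0,1,-27,9,0,0,0,0,1],
)

```text
clock: 5.75
position: [0.4704, 0.0126, 0.2613]
tcp_rot: [-0.001, 0.715, 0.699, -0.001]
contact_force: [0.1, -0.3, -0.4]
grip_width: 0.0315
grip_force: 8.0
```

>>> drive_tool(
  series=[-27,9,0,0,0,0,1,-27,9,0,0,0,0,1,-27,9,0,0,0,0,1,-27,9,0,0,0,0,1,-27,9,0,0,0,0,1],
)

```text
clock: 6.25
position: [0.5123, -0.1233, 0.2611]
tcp_rot: [-0.001, 0.715, 0.699, -0.001]
contact_force: [-0.4, 0.3, -0.0]
grip_width: 0.0316
grip_force: 8.0
```

>>> drive_tool(
  series=[-27,9,0,0,0,0,1,-27,9,0,0,0,0,1,-27,9,0,0,0,0,1,-27,9,0,0,0,0,1,-27,9,0,0,0,0,1],
)

```text
clock: 6.75
position: [0.5544, -0.2591, 0.2609]
tcp_rot: [-0.002, 0.715, 0.699, -0.0]
contact_force: [-0.3, 0.1, -1.0]
grip_width: 0.032
grip_force: 8.0
```

>>> drive_tool(
  series=[-20,7,0,0,0,0,1,-13,4,0,0,0,0,1,0,0,0,0,0,0,1,0,0,0,0,0,0,1],
)

```text
clock: 7.15
position: [0.565, -0.2901, 0.2618]
tcp_rot: [-0.001, 0.715, 0.699, 0.0]
contact_force: [0.1, 0.2, -0.8]
grip_width: 0.0319
grip_force: 8.0
```

```bash
python3 - <<'E'
from h import *
go([.567,-.2915,.190],-1.2)
E
```

```text
pos [ 0.565  -0.2901  0.2618] yaw -1.3 tilt [-0.0015  0.0015] w 0.0319 gf 7.99 t 7.15 F [ 0.1  0.2 -0.8]
shift [-1.4  2.1 71.8] turn z -0.1
```

Descend, then take a picture before letting go.

>>> drive_tool(
  series=[-1,2,20,0,0,0,1,0,0,20,0,0,0,1,0,0,18,0,0,0,1,0,0,9,0,0,0,1,0,0,4,0,0,0,1],
)

```text
clock: 7.65
position: [0.5672, -0.2903, 0.191]
tcp_rot: [-0.001, 0.714, 0.7, -0.0]
contact_force: [0.1, 0.2, -0.3]
grip_width: 0.0317
grip_force: 8.0
```

>>> drive_tool(
  series=[0,0,1,0,0,0,1,0,0,0,0,0,0,1],
)

```text
clock: 7.85
position: [0.568, -0.2915, 0.1916]
tcp_rot: [0.001, 0.714, 0.7, 0.0]
contact_force: [-0.6, 0.0, -0.6]
grip_width: 0.0319
grip_force: 8.0
```

```bash
python3 - <<'E'
from h import *
s=grab_frame("scene")[90:180,90:210,::-1]
cv2.imwrite("pics/low.png",cv2.resize(s,None,fx=6,fy=6,interpolation=cv2.INTER_CUBIC))
go([.567,-.2915,.188],-1.2)
p=sense()["position"];print((proj("scene",p+[.001,.048,0])-[90,90])*6)
E
```

```text
pos [ 0.568  -0.2917  0.1917] yaw -1.2 tilt [ 0.0013 -0.001 ] w 0.0315 gf 7.99 t 7.9 F [-1.2 -0.5 -0.3]
shift [ 0.2 -1.1  3.7] turn z 0.0
[346.41227135 302.19339461]
```

View pics/low.png

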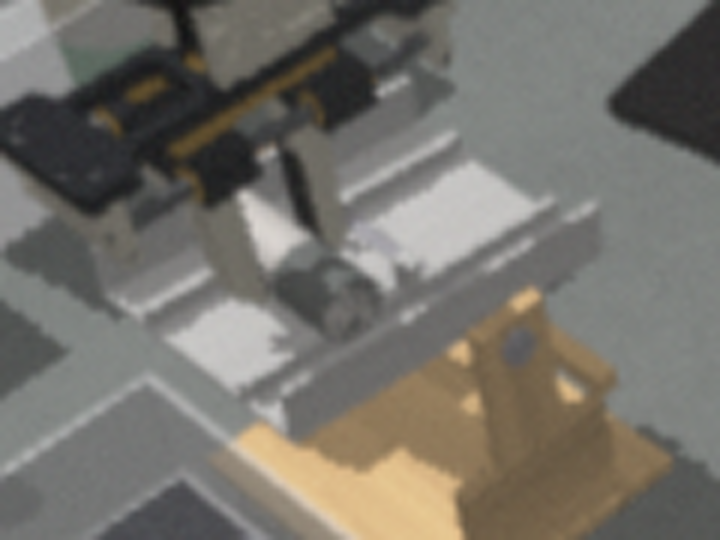

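The stick hangs level just above the ribs. The cap face is at about (352,300), inside the wall and ahead of the lugs at about (405,275). Lower 3 mm more, release, and lift straight away.

>>> drive_tool(
  series=[0,-1,3,0,0,0,1,0,0,0,0,0,0,1],
)

```text
clock: 8.1
position: [0.5665, -0.2916, 0.1877]
tcp_rot: [0.0, 0.715, 0.7, -0.0]
contact_force: [1.1, -0.2, -1.2]
grip_width: 0.032
grip_force: 8.0
```

>>> drive_tool(
  series=[0,0,0,0,0,0,-1,0,0,-15,0,0,0,-1,0,0,-40,0,0,0,-1,0,0,-48,0,0,0,-1,0,0,-40,0,0,0,-1],
)

```text
clock: 8.6
position: [0.5667, -0.2916, 0.3334]
tcp_rot: [0.001, 0.715, 0.7, 0.0]
contact_force: [0.4, -0.5, 0.2]
grip_width: 0.067
grip_force: 0.0
```

>>> drive_tool(
  series=[40,0,-10,0,0,0,-1,40,0,0,0,0,0,-1,40,0,0,0,0,0,-1,40,0,0,0,0,0,-1,40,0,0,0,0,0,-1],
)

```text
clock: 9.1
position: [0.5707, -0.0902, 0.3412]
tcp_rot: [0.0, 0.715, 0.7, 0.0]
contact_force: [0.4, -0.4, -0.5]
grip_width: 0.093
grip_force: 0.0
```

>>> drive_tool(
  series=[0,0,0,0,0,0,-1,0,0,0,0,0,0,-1,0,0,0,0,0,0,-1,0,0,0,0,0,0,-1,0,0,0,0,0,0,-1],
)

```text
clock: 9.6
position: [0.5708, -0.0928, 0.3404]
tcp_rot: [-0.0, 0.715, 0.699, -0.0]
contact_force: [-0.4, -0.2, 0.4]
grip_width: 0.093
grip_force: 0.0
```

```bash
python3 - <<'E'
from h import *
r=lambda i:cv2.resize(i[:,:,::-1],None,fx=3,fy=3,interpolation=cv2.INTER_CUBIC)
cv2.imwrite("pics/end.png",np.hstack([r(grab_frame("scene")[90:250,50:210]),r(grab_frame("top")[75:235,320:424])]))
go([.567,-.2915,.188],-1.2)
E
```

```text
pos [ 0.5708 -0.0925  0.3404] yaw -1.3 tilt [-0.0003  0.0001] w 0.0928 gf 0.0 t 9.7 F [ 1.2 -0.6  0. ]
shift [-199.     0.7  152.4] turn z -0.1
```

View pics/end.png

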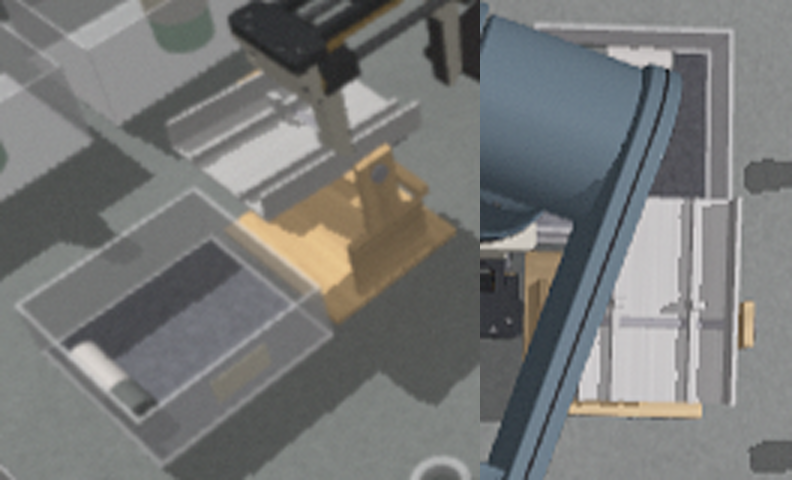

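The stick lies in the bin against the far wall at about (112,380), and the empty tray is back up. I'll give it a moment to settle, then hand in.

>>> drive_tool(
  series=[0,0,0,0,0,0,-1,0,0,0,0,0,0,-1,0,0,0,0,0,0,-1,0,0,0,0,0,0,-1,0,0,0,0,0,0,-1],
)

```text
clock: 10.2
position: [0.5708, -0.0915, 0.3407]
tcp_rot: [0.0, 0.714, 0.7, -0.0]
contact_force: [0.3, -0.5, -0.1]
grip_width: 0.0933
grip_force: 0.0
```

>>> drive_tool(
  series=[0,0,0,0,0,0,-1,0,0,0,0,0,0,-1,0,0,0,0,0,0,-1,0,0,0,0,0,0,-1,0,0,0,0,0,0,-1],
)

```text
clock: 10.7
position: [0.5708, -0.0916, 0.3407]
tcp_rot: [0.0, 0.714, 0.7, -0.0]
contact_force: [-0.5, 0.9, 0.6]
grip_width: 0.093
grip_force: 0.0
```

```bash
python3 -c "
from cell import *
import numpy as np
a=grab_frame('scene')[195:235,60:105].astype(int)
b=grab_frame('scene')[195:235,60:105].astype(int)
print(abs(a-b).mean(), abs(a-b).max()); print(sign_off())"
```

```text
1.4475925925925925 8
the job is handed in; nothing more can be done
None
```

The glue stick was laid on the tray, rolled off and lies still in the clear bin, and the empty tray swung back; I handed the job in at about 11 s, and sign-off returned no verdict.

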